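Turn the covered cake tin over onto its board in the turning stand

TASK

On the buffet table are two turning stands; one is empty, the other holds a round cake tin with a square wooden board lying on it. Take the loaded stand's crank by its grip and turn it half a turn, over the top to the stop, so that tin and board go over together and the tin ends upside down on the board. Leave the empty stand's crank alone.

Things in the scene. Friction and masses are not known exactly. Their poses are not given: they have to be found in the camera images.
- turner_crank (a point): Centre of the loaded stand's black crank grip: level bar along y, 22 mm thick, 70 long, spins freely on its pin. Frame turns with crank and sleeve; at the start z is up, x points to the axle, which runs along y, 65 mm from here, 90 mm above the table. From the start it turns only up and over, half a turn between stops, about 3 N here, stays where left. Crank arm 45 mm, upright 58 mm off along -y.
- tin_center (a point): Centre (half-way up) of the round steel cake tin, 45 mm tall, 110 mm across its open rim, 96 mm across its base, loose in the stand's aluminium sleeve (130 x 134 x 66 mm, open at the crank grip's end, between two grey uprights 108 mm tall on a steel foot); z points from base to rim, up at the start. The tin starts right way up, under the board, at the sleeve's middle.
- board_center (a point): Centre of the square wooden board, 120 x 120 x 10 mm, lying loose on the tin's rim, under the two edge rails of the sleeve; z points away from the tin, up at the start.
- spare_crank (a point): Centre of the crank grip of the other, empty stand, built exactly like the loaded one, with the same axes; its crank may start raised by up to 20 degrees. To be left alone.
There are look-alikes about, which are no part of the job. Of the things that look like the part that bears board_center, the smallest one is meant.

How it is judged:
By the outcome, as a careful person would: the job done as asked, in the order asked, and still so for the second after the job is handed in, with the robot touching nothing.
It also fails if it takes over 42 s, if anything falls off the work surface, if the arm or the gripper's body presses on something with over 40 N, if the wrist force passes 120 N, or if a joint passes its speed limit or range.

ROBOT

A 7-joint arm with a two-finger parallel gripper is mounted at the origin on the work surface. World frame = base frame: x ahead of the robot, y to its left, z up, the work surface at z = 0. Lengths are in m, angles in rad, forces in N, time in s.
With the tool pointing down it reaches from about 0.4 to 0.9 m from the base axis. Payload 5.6 kg.
Tool frame: the origin (TCP) lies between the finger pads; the fingertips stand 14 mm ahead of it and the grasp point (between the pads) lies 5 mm behind it (env.tips_ahead is the distance from the TCP to the fingertips, in m); z points along the fingers, y is the line along which they close (so a half turn about z gives the same grasp; the last joint's range is limited). The gripper opens to 92 mm and grips with 3 to 60 N. Pads are 20 mm wide; open, the fingers measure 128 mm over their backs; the gripper's body (75 mm by 189 mm) begins 69 mm behind the grasp point.
Start: joints at [-1.373, 0.468, -0.012, 1.603, 0.006, 1.071, -0.056], TCP at [0.155, 0.631, 0.229] pointing down, gripper open.
Joint ranges: [-2.53, 2.53], [-0.31, 2.02], [-1.57, 1.55], [0.28, 2.44], [-1.29, 4.43], [0.15, 1.84], [-2.92, 2.92]. Speed limits (rad/s): [2.57, 2.57, 3.14, 3.14, 3.14, 3.14, 3.14].

INTERFACE

Orientations are given as a rotation vector (axis times angle).
In Python, from plant import env gives the robot as it stands. The module is installed in compiled form; this text tells all that it offers.
- The arm moves only by the tool send_rows, never from a script. Its argument "increments" is a list of rows, each a list of 3 entries, a list of its own where there are three numbers: the finger opening in mm, from 0 to 91.9, then the shift along the world's x, y, z in mm, then the turn about the world's z in rad. A call has 1 to 12 rows; each row is the pose to reach, as a shift and turn from the pose commanded when the call began; what a row does not reach only later rows make up. A row lasts 1/8 s, in which the tool goes at most 62.5 mm and 10.7 degrees, less where a joint would pass 70% of its speed; a pose out of reach is approached as far as the arm can. A call with a gripper value outside its range is refused whole. The fingers move at their own pace and stop on an object; the grip force is fixed at half the most. Time passes only in rows, so rows that repeat a pose let the fingers close. It gives the time, the measured TCP pose, the force, the opening and the grip force at its end, in the units of the state.
- env.state(): the state, without advancing time (a new reading comes with each control period).
- env.get_image(name): name is "side" or "top" or "wrist"; returns a dict with "image" (420x560x3 uint8, blue, green, red), "fx", "fy", "cx", "cy" (pixels), "xyz" and "orientation" of the camera in the world; the wrist camera has in their place "T_tool_cam" (4x4, takes a point from camera to tool coordinates, whose origin is the TCP and whose axes are the flange's). Camera axes: x right, y up, looking along -z (the intrinsics and any distortion apply to the point x, -y, -z); pixel columns grow to the right and rows downward; lengths in m; the calibration is good to about 2 mm. A picture is of the moment at which its call begins: read the wrist's pose just before it. There is no depth.
- env.close_job(): hands the job in; it is judged then, once.
Trained networks look in the newest picture that a camera, given by its name, has taken for a name from the list of things; names that differ only in an ending like _2 or _b are one class to them, and where a whole thing is asked for, a point or a joint stands for the part that bears it (a point fixed in the world has none). Each returns a list of dicts, best first, with "p" (0 to 1); they miss things now and then, are a little off and sometimes report something else, mostly with a low value. They report only what shows in the picture. A call takes as long as a camera call. They do not tell look-alikes from the thing itself.
- env.search_frame(thing, camera): "pixel" ([column, row] in pixels, amid what is visible of it).
- env.masks_of(thing, camera): "region" (420x560 bool, what is visible of it) and "pixel" ([column, row] in pixels, amid what is visible of it).
- env.place_of(thing, camera): "pixel" ([column, row] in pixels: a listed point, or the origin of a listed thing).
The state is a dict: "time": time; "joint_pos": joint angles; "dq": joint speeds; "joint_torque": joint torques, N m; "position": TCP position; "eef_rot": TCP orientation; "ft_force": force on the tool from outside, world axes, zero at the start; "torque": the same for the moment, N m; "grip_width": opening from 0.0 (shut) to 1.0 (fully open); "grasp_force": force on a finger pad.
Only numpy, scipy, OpenCV 4.12 (cv2) and the standard library are available. Lean on these libraries where they do the work, as an engineer would, in place of code of your own. Each camera call takes 0.05 s, during which the arm holds its last target. There are 200 camera calls.

## Working session

There is one attempt and no reset: what is moved stays moved. The work goes in short steps, Python scripts to look and compute and a tool call to move; the robot and the scene stay as the last step left them, time stands still between calls to the robot, and variables do not carry over. Pictures are saved under pics/ and viewed, at most 10 in all, crops included, and the job is handed in when it is done.

Besides the shell and the picture viewer there is one more tool, called by a JSON object that holds its "fn" and its "kwargs", one argument or row to a line. send_rows: Moves the arm, as the interface text tells. Its arguments: {"type":"object","properties":{"increments":{"type":"array"}},"required":["increments"]}

```bash
mkdir -p pics; cat > h.py <<'E'
import numpy as np, cv2
from scipy.spatial.transform import Rotation as R
from plant import env
def rot(o):
    o=np.array(o)
    return o if o.shape==(3,3) else (R.from_rotvec(o).as_matrix() if o.size==3 else R.from_quat(o).as_matrix())
def cam(name):
    s=env.state(); d=env.get_image(name)
    if 'T_tool_cam' in d:
        T=np.eye(4);T[:3,:3]=rot(s['eef_rot']);T[:3,3]=s['position'];T=T@np.array(d['T_tool_cam']);d['R'],d['t']=T[:3,:3],T[:3,3]
    else: d['R'],d['t']=rot(d['orientation']),np.array(d['xyz'])
    return d
def ray(d,p):
    v=np.array([(p[0]-d['cx'])/d['fx'],-(p[1]-d['cy'])/d['fy'],-1.]); return d['t'],d['R']@v
def atz(d,p,z):
    t,v=ray(d,p); return t+v*(z-t[2])/v[2]
def tri(a,b):
    A=[];B=[]
    for t,v in (a,b):
        v=v/np.linalg.norm(v);P=np.eye(3)-np.outer(v,v);A.append(P);B.append(P@t)
    x=np.linalg.lstsq(np.vstack(A),np.hstack(B),rcond=None)[0]
    return x
def proj(d,X):
    c=d['R'].T@(np.array(X)-d['t']);return [d['cx']+d['fx']*c[0]/-c[2],d['cy']-d['fy']*c[1]/-c[2]]
E
python3 - <<'E'
from h import *
np.set_printoptions(precision=3,suppress=True)
for c in ('top','side'):
    d=cam(c);cv2.imwrite(f'pics/{c}.png',d['image']);print(c,[k for k in d],d['t'],d['R'].tolist(),d['orientation'])
    for n,z in(('turner_crank',.09),('spare_crank',.09),('board_center',.12),('tin_center',.09)):
        for r in env.place_of(n,c): print(c,n,np.array(r['pixel']),round(r['p'],2),atz(d,r['pixel'],z))
E
```

```text
top ['image', 'fx', 'fy', 'cx', 'cy', 'xyz', 'orientation', 'R', 't'] [0.215 0.038 1.404] [[0.028205331376642107, 0.9871965205673433, -0.15699518802073137], [-0.9995305231918253, 0.029733439479197987, 0.007392955066347212], [0.0119663064397484, 0.15671296167346163, 0.9875716962093043]] [ 0.116 -0.131 -1.538]
top turner_crank [207.8 191.9] 0.59 [0.467 0.197 0.09 ]
top spare_crank [352.1 195.3] 0.59 [ 0.47  -0.161  0.09 ]
top board_center [258.2 149.5] 0.98 [0.571 0.075 0.12 ]
top board_center [143.5 155.9] 0.82 [0.546 0.355 0.12 ]
top board_center [207.  261.2] 0.56 [0.294 0.188 0.12 ]
side ['image', 'fx', 'fy', 'cx', 'cy', 'xyz', 'orientation', 'R', 't'] [ 0.222 -0.881  0.953] [[0.9799373036446355, 0.12218845357917604, -0.15745749501884854], [-0.1987825509985385, 0.6564121004334369, -0.7277421602621884], [0.0144353158675041, 0.7444414928095376, 0.6675316362834891]] [ 0.835 -0.098 -0.182]
side turner_crank [288.9 173.2] 0.58 [0.465 0.186 0.09 ]
side spare_crank [314.2 264.3] 0.97 [ 0.453 -0.144  0.09 ]
side board_center [337.7 185.1] 0.91 [0.568 0.079 0.12 ]
side board_center [223.8 196.1] 0.7 [0.28  0.089 0.12 ]
side board_center [306.8 151.9] 0.63 [0.524 0.232 0.12 ]
side tin_center [336.7 193. ] 0.66 [0.57  0.083 0.09 ]
```

View pics/top.png

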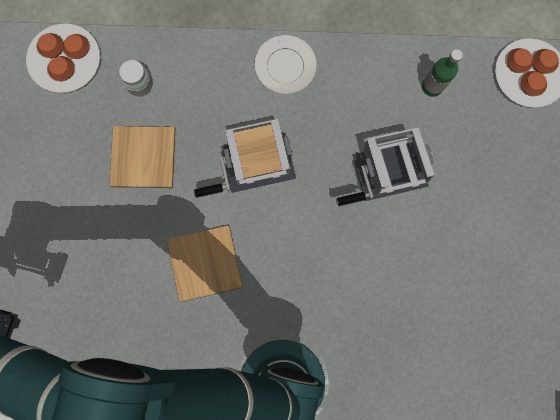

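View pics/side.png

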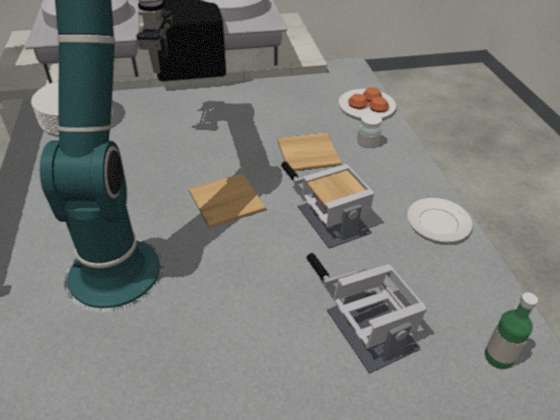

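The top picture shows three boards: the loaded stand's at (258,150) and loose ones at (143,156) and (207,261). The smallest is the one on the loaded stand. There are two cranks: the loaded stand's grip at (208,190) and the spare's at (352,198). I choose the one at (208,190), which is (289,173) in the side view.

```bash
python3 - <<'E'
from h import *
np.set_printoptions(precision=4,suppress=True)
a=cam('top');b=cam('side')
print(tri(ray(a,[207.8,191.9]),ray(b,[288.9,173.2])))
for d,n,(c,r) in((a,'top',(208,190)),(b,'side',(290,171))):
    im=d['image'].max(2); m=np.zeros_like(im); s=np.s_[r-18:r+18,c-22:c+18]; m[s]=(im[s]<45)
    k,l,st,ce=cv2.connectedComponentsWithStats(m); i=1+st[1:,4].argmax()
    y,x=np.where(l==i); p=cv2.fitLine(np.c_[x,y].astype(np.float32),2,0,.01,.01).ravel()
    q=np.c_[x,y]@p[:2]; e=[p[2:]+p[:2]*(t-p[2:]@p[:2]) for t in(q.min(),q.max())]
    w=[atz(d,v,.095) for v in e]; print(n,ce[i],st[i],e,w,np.linalg.norm(w[1]-w[0]),np.degrees(np.arctan2(*(w[0]-w[1])[:2])))
s=env.state();print(s['position'],rot(s['eef_rot']))
cr=cv2.resize(a['image'][105:215,180:300],None,fx=5,fy=5,interpolation=cv2.INTER_CUBIC);cv2.imwrite('pics/crop.png',cr)
E
```

```text
[0.4685 0.1986 0.0801]
top [208.0601 189.8798] [194 184  29  13 233] [array([194.5359, 192.9666]), array([221.6348, 186.7815])] [array([0.4627, 0.2293, 0.095 ]), array([0.4803, 0.1632, 0.095 ])] 0.06845312470141196 -14.915285644232485
side [288.4059 169.8812] [282 162  15  17 101] [array([282.8209, 162.9502]), array([293.8965, 176.695 ])] [array([0.4564, 0.2276, 0.095 ]), array([0.4735, 0.163 , 0.095 ])] 0.06676121028638968 -14.857180684922781
[0.1551 0.6313 0.2286] [[-0.9711  0.2386  0.0001]
 [ 0.2386  0.9711  0.0001]
 [-0.0001  0.0001 -1.    ]]
```

View pics/crop.png

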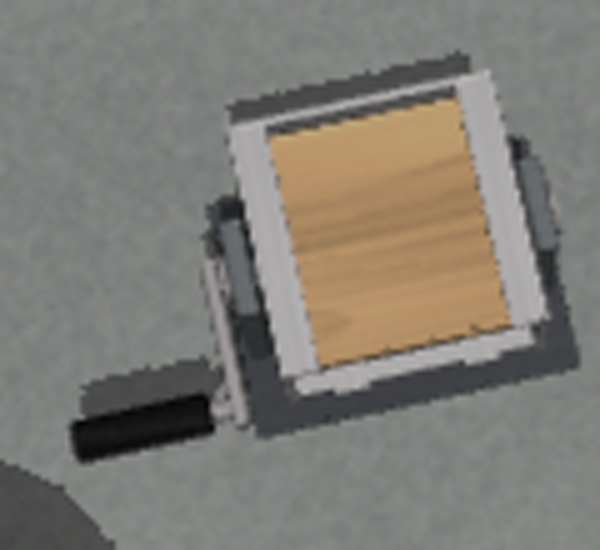

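The crop shows the board in the loaded stand. The black grip, at crop (140,428), sits outside the sleeve and is clear of everything around it.

{"fn": "send_rows", "kwargs": {
  "increments": [
    [80,[313,-427,0],-1.07],
    [80,[313,-427,0],-1.07],
    [80,[313,-427,0],-1.07],
    [80,[313,-427,0],-1.07],
    [80,[313,-427,0],-1.07],
    [80,[313,-427,0],-1.07],
    [80,[313,-427,0],-1.07],
    [80,[313,-427,0],-1.07],
    [80,[313,-427,0],-1.07],
    [80,[313,-427,0],-1.07],
    [80,[313,-427,0],-1.07],
    [80,[313,-427,0],-1.07]
  ]
}}

```text
time: 2.1
position: [0.4672, 0.2058, 0.2285]
eef_rot: [-1.911, -2.493, -0.0]
ft_force: [0.0, -0.3, 0.1]
grip_width: 0.871
grasp_force: 0.0
```

```bash
python3 - <<'E'
from h import *
np.set_printoptions(precision=4,suppress=True)
d=cam('wrist'); s=env.state(); print(s['position'],rot(s['eef_rot'])[:,1],s['joint_pos'])
im=d['image'].copy()
for r in env.place_of('turner_crank','wrist'): print(r, atz(d,r['pixel'],.09)); cv2.circle(im,tuple(int(v) for v in r['pixel']),4,(0,0,255),1)
p=proj(d,[.47,.196,.09]);print(p);cv2.circle(im,tuple(int(v) for v in p),4,(0,255,0),1)
cv2.imwrite('pics/w1.png',im)
E
```

```text
[0.4673 0.2056 0.2285] [ 0.9657  0.2595 -0.0002] [-0.8362  0.2343  0.4149  1.9628 -0.1144  0.9669 -0.1036]
{'pixel': [278.1, 210.4], 'p': 0.61} [0.4715 0.2019 0.09  ]
[np.float64(274.59194961778195), np.float64(216.55547811609998)]
```

View pics/w1.png

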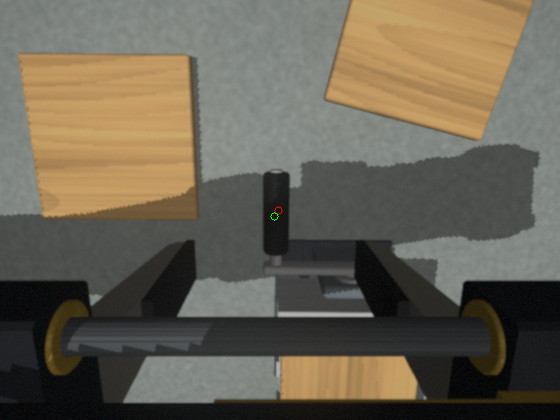

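The wrist view shows the grip centred at (276,213), lined up with the fingers. That puts it at about (0.471, 0.199). I go down and grip about 8 mm outboard of its centre.

{"fn": "send_rows", "kwargs": {
  "increments": [
    [70,[1.4,1,-40],0],
    [70,[1.4,1,-80],0],
    [70,[1.4,1,-115],0],
    [70,[1.4,1,-143],0],
    [70,[1.4,1,-143],0],
    [70,[1.4,1,-143],0],
    [0,[1.4,1,-143],0],
    [0,[1.4,1,-143],0],
    [0,[1.4,1,-143],0],
    [0,[1.4,1,-143],0],
    [0,[1.4,1,-143],0],
    [0,[1.4,1,-143],0]
  ]
}}

```text
time: 3.7
position: [0.4683, 0.2049, 0.0853]
eef_rot: [-1.914, -2.489, 0.003]
ft_force: [-4.2, 0.0, 3.1]
grip_width: 0.229
grasp_force: 30.0
```

{"fn": "send_rows", "kwargs": {
  "increments": [
    [0,[0.2,0.1,5.7],0],
    [0,[1.0,0.3,11.3],0],
    [0,[2.1,0.6,16.8],0],
    [0,[3.8,1.0,22.2],0],
    [0,[5.9,1.6,27.5],0],
    [0,[8.4,2.2,32.5],0],
    [0,[11.4,3.0,37.3],0],
    [0,[14.7,3.9,41.8],0],
    [0,[18.4,4.9,46.0],0],
    [0,[22.4,6.0,49.8],0],
    [0,[26.8,7.2,53.2],0],
    [0,[31.4,8.4,56.3],0]
  ]
}}

```text
time: 5.2
position: [0.5011, 0.2134, 0.1425]
eef_rot: [1.915, 2.49, -0.0]
ft_force: [-3.4, -2.1, -0.3]
grip_width: 0.228
grasp_force: 30.0
```

{"fn": "send_rows", "kwargs": {
  "increments": [
    [0,[4.9,1.3,2.6],0],
    [0,[9.9,2.6,4.8],0],
    [0,[15.1,4.0,6.5],0],
    [0,[20.5,5.5,7.7],0],
    [0,[25.9,6.9,8.5],0],
    [0,[31.4,8.4,8.7],0],
    [0,[36.9,9.8,8.5],0],
    [0,[42.3,11.3,7.7],0],
    [0,[47.6,12.7,6.5],0],
    [0,[52.9,14.1,4.8],0],
    [0,[57.9,15.5,2.6],0],
    [0,[62.8,16.8,0],0]
  ]
}}

```text
time: 6.7
position: [0.5635, 0.2297, 0.1413]
eef_rot: [-1.915, -2.49, 0.003]
ft_force: [-4.5, -4.6, -0.7]
grip_width: 0.235
grasp_force: 30.0
```

{"fn": "send_rows", "kwargs": {
  "increments": [
    [0,[4.6,1.2,-3.0],0],
    [0,[9.0,2.4,-6.5],0],
    [0,[13.0,3.5,-10.3],0],
    [0,[16.7,4.5,-14.5],0],
    [0,[20.0,5.4,-19.0],0],
    [0,[23.0,6.1,-23.8],0],
    [0,[25.5,6.8,-28.8],0],
    [0,[27.6,7.4,-34.1],0],
    [0,[29.3,7.8,-39.5],0],
    [0,[30.4,8.1,-45.0],0],
    [0,[31.2,8.3,-50.6],0],
    [0,[31.4,8.4,-56.3],0]
  ]
}}

```text
time: 8.2
position: [0.5942, 0.2376, 0.0851]
eef_rot: [-1.915, -2.489, 0.005]
ft_force: [-8.1, -6.1, 18.4]
grip_width: 0.229
grasp_force: 30.0
```

{"fn": "send_rows", "kwargs": {
  "increments": [
    [0,[0,0,0],0],
    [0,[0,0,0],0]
  ]
}}

```text
time: 8.45
position: [0.5942, 0.2376, 0.0854]
eef_rot: [-1.915, -2.489, 0.005]
ft_force: [-6.5, -5.8, 4.5]
grip_width: 0.23
grasp_force: 30.0
```

{"fn": "send_rows", "kwargs": {
  "increments": [
    [0,[0,0,-1],0],
    [0,[0,0,-2],0],
    [0,[0,0,-2],0],
    [0,[0,0,-2],0]
  ]
}}

```text
time: 8.95
position: [0.5943, 0.2376, 0.0852]
eef_rot: [-1.915, -2.489, 0.004]
ft_force: [-11.2, -7.8, 16.6]
grip_width: 0.234
grasp_force: 30.0
```

At the stop: a 2 mm push down only raised the force. Now I release, lift clear and back away.

{"fn": "send_rows", "kwargs": {
  "increments": [
    [0,[0,0,1],0],
    [60,[0,0,1],0],
    [60,[0,0,1],0],
    [60,[0,0,1],0],
    [60,[0,0,1],0],
    [60,[0,0,30],0],
    [60,[0,0,80],0],
    [60,[0,0,140],0],
    [60,[-40,40,170],0],
    [60,[-80,90,170],0],
    [60,[-110,150,170],0],
    [60,[-110,150,170],0]
  ]
}}

```text
time: 10.45
position: [0.4812, 0.3946, 0.2534]
eef_rot: [-1.902, -2.497, -0.002]
ft_force: [0.9, -0.3, 0.1]
grip_width: 0.656
grasp_force: 0.0
```

```bash
python3 - <<'E'
from h import *
s=env.state();print(s['position'],s['grip_width'],s['ft_force'])
a=cam('top');b=cam('side')
for c in('top','side'):
  for n in('tin_center','board_center','turner_crank'): print(c,n,[(np.round(r['pixel']),round(r['p'],2)) for r in env.place_of(n,c)])
f=lambda i:cv2.resize(i,(400,400),interpolation=cv2.INTER_CUBIC)
cv2.imwrite('pics/end.png',np.hstack([f(a['image'][80:230,170:320]),f(b['image'][120:270,260:410])]))
E
```

```text
[0.48115823 0.39460346 0.25344617] 0.6562015863671429 [ 0.92614969 -0.28520189  0.10979499]
top tin_center [(array([257., 156.]), 0.76), (array([197., 140.]), 0.54)]
top board_center [(array([206., 261.]), 0.85), (array([140., 156.]), 0.64)]
top turner_crank [(array([200., 142.]), 0.8)]
side tin_center [(array([334., 191.]), 0.62)]
side board_center [(array([225., 198.]), 0.9), (array([307., 153.]), 0.83)]
side turner_crank [(array([331., 157.]), 0.62)]
```

View pics/end.png

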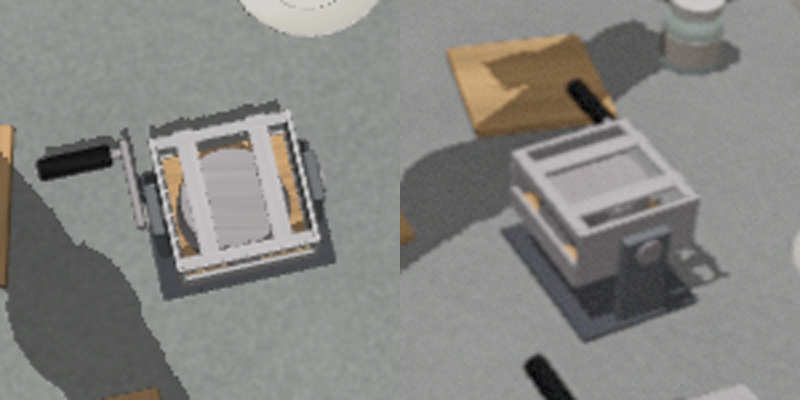

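The picture shows the crank lying level on the far side, at crop (75,160). The tin is base-up on the board inside the sleeve, at crop (245,195), and the spare crank has not been touched.

```bash
python3 -c "
from plant import env
print(env.close_job())"
```

```text
the job is handed in; nothing more can be done
None
```

I turned the loaded stand's crank half a turn to its stop, so the tin now sits upside down on the board. The spare crank was left alone, the gripper is clear, and I handed the job in at about 11 s; no verdict came back.

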